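# Centre the rubber stamp on its ink pad

## Task

The light-wood rubber stamp has been put down off-centre on the round red ink pad, out at the pad's edge. With the outside of your fingertips, nudge it gently along the pad until it stands upright in the middle of the red pad, then take your hand away. Do not pinch it, lift it or knock it over, do not shift the pad, and leave the other stamp with its blue pad and everything else on the desk alone.

Things in the scene. Friction and masses are not known exactly. Their poses are not given: they have to be found in the camera images.
- stamp: The stamp to centre: light-wood hand stamp, round, 74 mm tall, about 120 g, loose. It stands on the red pad 15 to 21 mm off its centre, in any direction. Rubber face 36 mm across and 4 mm thick, then a cylindrical foot 40 mm across from 4 to 14 mm up. Origin: centre of its underside; z up. Pushed slowly and low on the foot it slides; pushed higher or hard it tips.
- stamp_knob (a point): Centre of the bulbous knob of the stamp to centre, on its axis 60 mm above its underside. The knob is 31 mm across; below it is a slim neck 15 mm across, 24 to 38 mm above the underside.
- red_pad: Round ink pad: dark steel tin 80 mm across and 20 mm high, with a flat red felt disc 74 mm across standing 4 mm above the tin, so the stamp stands 24 mm above the desk; no rim above the felt. Loose but heavy (0.7 kg). Origin: centre of its underside, on the desk; z up, its yaw means nothing.
- blue_pad: A second ink pad, same size, with blue felt, on the other half of the desk (left and right are swapped at random), at least 180 mm from the red one; leave alone. Origin: centre of its underside.
- spare_stamp: A second stamp of the same shape with a dark-wood handle, standing centred on the blue pad; leave alone. Origin: centre of its underside.
- highlighter: Yellow highlighter with a black cap, 120 mm long, 17 mm high, lying on the desk between the two pads, roughly pointing away from the robot. Origin: under its middle. Leave alone.
- clip_dish: Orange dish, 70 mm across the rim, 24 mm high, at the far side. Origin: centre of its underside. Leave alone.
- mug: Blue mug, 80 mm across, 92 mm high, at the left. Origin: centre of its underside. Leave alone.
- stapler: Blue and black stapler, 135 mm long, 34 mm wide, 45 mm high, at the right. Origin: under its middle. Leave alone.
- note_block: Yellow block of notes, 76 x 76 x 35 mm, at the far side. Origin: centre of its underside. Leave alone.
Mind the look-alikes: they are no part of the job. Leave any green look-alike of the stamp alone.

How it is judged:
At the end, for the whole second after the job is handed in: The light-wood stamp stands upright and still on the red felt with its centre within 5 mm of the pad's centre; both pads and the other stamp are within 10 mm, and all other things within 15 mm, of where they started (horizontal distance between stamp and red_pad below 0.005 m and angle between each of stamp, spare_stamp's own z axis and vertical below 0.06 rad and z of stamp in the frame of red_pad between 0.021 and 0.027 m and linear speed of stamp below 0.02 m/s and distance of each of red_pad, spare_stamp, blue_pad from where it was at the start of the episode below 0.01 m and distance of each of highlighter, clip_dish, mug, stapler, note_block from where it was at the start of the episode below 0.015 m); the robot touches nothing.
It fails at once if the stamp is tipped by more than 17 degrees or knocked off the pad (angle between stamp's own z axis and vertical above 0.3 rad or z of stamp in the frame of red_pad below 0.012 m).
It fails at once if the stamp is lifted or carried (its base more than 6 mm above the felt) (z of stamp in the frame of red_pad above 0.03 m).
It fails at once if the stamp is pinched or pushed roughly (more than 5 N on it) (contact force between any of the fingers, the arm and stamp above 5 N).
It fails at once if either pad or the other stamp is moved by more than 10 mm, or the other stamp tipped (distance of any of red_pad, blue_pad, spare_stamp from where it was at the start of the episode above 0.01 m or angle between spare_stamp's own z axis and vertical above 0.3 rad).
It fails at once if another thing on the desk is moved by more than 15 mm (distance of any of highlighter, clip_dish, mug, stapler, note_block from where it was at the start of the episode above 0.015 m).
It also fails if it takes over 42 s, if anything falls off the work surface, if the arm or the gripper's body presses on something with over 40 N, if the wrist force passes 120 N, or if a joint passes its speed limit or range.

## Robot

A 7-joint arm with a two-finger parallel gripper is mounted at the origin on the work surface. World frame = base frame: x ahead of the robot, y to its left, z up, the work surface at z = 0. Lengths are in m, angles in rad, forces in N, time in s.
With the tool pointing down it reaches from about 0.4 to 0.85 m from the base axis. Payload 4.5 kg.
Tool frame: the origin (TCP) lies at the very end of the fingers, on their centre line; the grasp point (between the pads) lies 19 mm behind it; y points along the fingers, z is the direction in which the jaws open and shut, and the axes are right-handed (so a half turn about y gives the same grasp; the last joint's range is limited). The gripper opens to 85 mm and grips with 20 to 120 N. Pads are 22 mm wide; open, the fingers measure 114 mm over their backs; the gripper's body (76 mm by 85 mm) begins 54 mm behind the grasp point. The pads swing forward as they close: fully open they stand 13 mm farther back than shut.
Start: joints at [-1.132, 0.689, -0.195, 1.565, 0.157, 0.902, -0.215], TCP at [0.246, 0.575, 0.231] pointing down, gripper open.
Joint ranges: [-3.01, 3.01], [-0.46, 2.08], [-1.47, 1.51], [0.13, 2.56], [-1, 4.14], [0.04, 2.09], [-2.66, 2.66]. Speed limits (rad/s): [2.57, 2.57, 3.14, 3.14, 3.14, 3.14, 3.14].

## Interface

Orientations are given as a 3x3 rotation matrix whose columns are the frame's x, y, z axes.
In Python, from plant import monitor, snapshot, camera_model, workorder gives the robot as it stands.
- The arm moves only by the tool drive_tool, never from a script. Its argument "steps" is a list of rows, each a list of 5 numbers: the shift along the tool's x, y, z in m, then the turn about the tool's y in degrees, then the finger opening in m, from 0 to 0.0854. A call has 1 to 8 rows; each row shifts and turns the pose as measured when the row begins, along the tool's axes as they then stand; what a row does not reach is not made up. A row lasts 1/8 s, in which the tool goes at most 62.5 mm and 10.7 degrees, less where a joint would pass 70% of its speed; a pose out of reach is approached as far as the arm can. A call with a gripper value outside its range is refused whole. The fingers move at their own pace and stop on an object; "grip_force" is the grip in N (left out, the last holds). Time passes only in rows, so rows that do not move let the fingers close. It gives the time, the measured TCP pose, the force and the opening at its end, in the units of the state.
- monitor.get_obs(): the state, without advancing time (a new reading comes with each control period).
- snapshot(name): name is "side" or "top" or "wrist"; returns the picture (384x512x3 uint8, red, green, blue); there is no depth.
- camera_model(name): a dict with "camera_matrix" (3x3 intrinsics, pixels), "R" (3x3) and "t" (3): a world point X has camera coordinates R X + t. Camera axes: x right, y down, z forward; pixel columns grow to the right and rows downward; lengths in m; the calibration is good to about 2 mm. A picture is of the moment at which its call begins: read the wrist's pose just before it. camera_model takes no time and is no camera call; for the wrist camera it gives the pose at the moment of the call.
- workorder.finish_job(): hands the job in, once; it reports no verdict.
The state is a dict: "time": time; "q": joint angles; "joint_vel": joint speeds; "joint_efforts": joint torques, N m; "position": TCP position; "eef_rot": TCP orientation; "ft_force": force on the tool from outside, world axes, zero at the start; "ft_torque": the same for the moment, N m; "opening": finger opening in m.
Only numpy, scipy, OpenCV 4.12 (cv2) and the standard library are available. Lean on these libraries where they do the work, as an engineer would, in place of code of your own. Each camera call takes 0.05 s, during which the arm holds its last target.

## Working session

There is one attempt and no reset: what is moved stays moved. The work goes in short steps, Python scripts to look and compute and a tool call to move; the robot and the scene stay as the last step left them, time stands still between calls to the robot, and variables do not carry over. Pictures are saved under pics/ and viewed, and the job is handed in when it is done.

Besides the shell and the picture viewer there is one more tool, called after "Request:" by a JSON object that holds its "fn" and its "kwargs". drive_tool: Moves the arm, as the interface text tells. Its arguments: {"type":"object","properties":{"steps":{"type":"array","items":{"type":"array","items":{"type":"number"}}},"grip_force":{"type":"number"}},"required":["steps"]}

```bash
ls; mkdir -p pics; python3 - <<'E'
from plant import monitor, snapshot, camera_model
import cv2,numpy as np
o=monitor.get_obs()
for k in o: print(k,np.round(o[k],4).tolist())
for n in("top","side","wrist"):
    c=camera_model(n); print(n,np.round(c["camera_matrix"],1).tolist(),np.round(c["R"],3).tolist(),np.round(c["t"],3).tolist())
    cv2.imwrite(f"pics/{n}0.png",snapshot(n)[...,::-1])
E
```

```text
pics
time 0.0
q [-1.1322, 0.69, -0.1945, 1.5664, 0.1573, 0.9025, -0.2151]
joint_vel [-0.0015, 0.001, -0.002, 0.0011, 0.001, 0.0004, -0.0008]
joint_efforts [-0.0001, -53.9601, -1.2665, -15.8539, 0.0091, 0.0094, 0.0]
position [0.2459, 0.5739, 0.2304]
eef_rot [[0.9192, -0.0007, 0.3938], [-0.3938, -0.0018, 0.9192], [0.0001, -1.0, -0.0019]]
ft_force [-0.311, -0.3922, 0.1871]
ft_torque [0.0594, -0.0044, -0.0419]
opening 0.0855
top [[385.9, 0.0, 254.1], [0.0, 385.9, 185.8], [0.0, 0.0, 1.0]] [[-0.011, -1.0, 0.018], [-0.981, 0.007, -0.195], [0.194, -0.02, -0.981]] [0.007, 0.609, 1.028]
side [[383.6, 0.0, 251.5], [0.0, 383.6, 191.7], [0.0, 0.0, 1.0]] [[0.847, -0.531, -0.013], [-0.317, -0.485, -0.815], [0.427, 0.694, -0.579]] [-0.531, 0.259, 0.76]
wrist [[335.1, 0.0, 254.1], [0.0, 335.1, 195.8], [0.0, 0.0, 1.0]] [[0.394, 0.919, 0.0], [0.875, -0.375, 0.304], [0.28, -0.12, -0.953]] [-0.625, -0.039, 0.379]
```

View pics/top0.png

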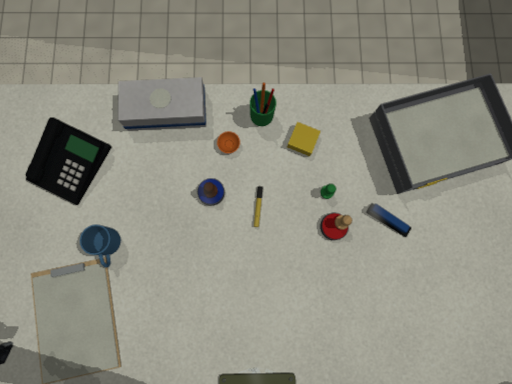

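View pics/side0.png

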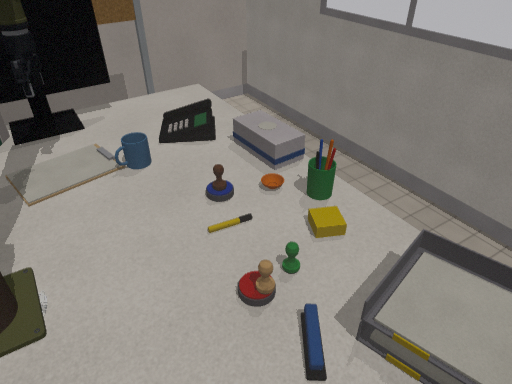

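View pics/wrist0.png

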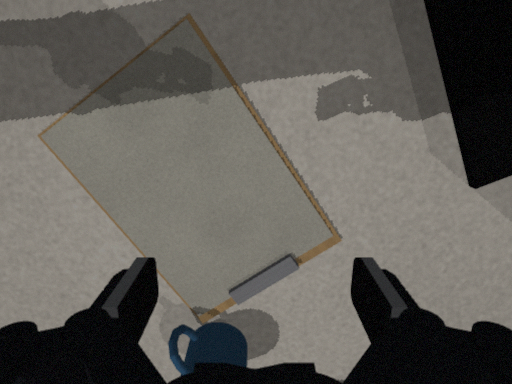

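The top view shows the red pad at about (334,226) with the light-wood knob at about (345,220). A green decoy stands at (329,190), the stapler at (388,219), and the blue pad at (211,192). I'll zoom in next.

```bash
python3 - <<'E'
import cv2,numpy as np
t=cv2.imread("pics/top0.png")[180:250,300:400]; s=cv2.imread("pics/side0.png")[225:325,210:340]
cv2.imwrite("pics/topz.png",cv2.resize(t,None,fx=8,fy=8,interpolation=cv2.INTER_NEAREST))
cv2.imwrite("pics/sidez.png",cv2.resize(s,None,fx=6,fy=6,interpolation=cv2.INTER_NEAREST))
E
```

```text
(no output)
```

View pics/topz.png

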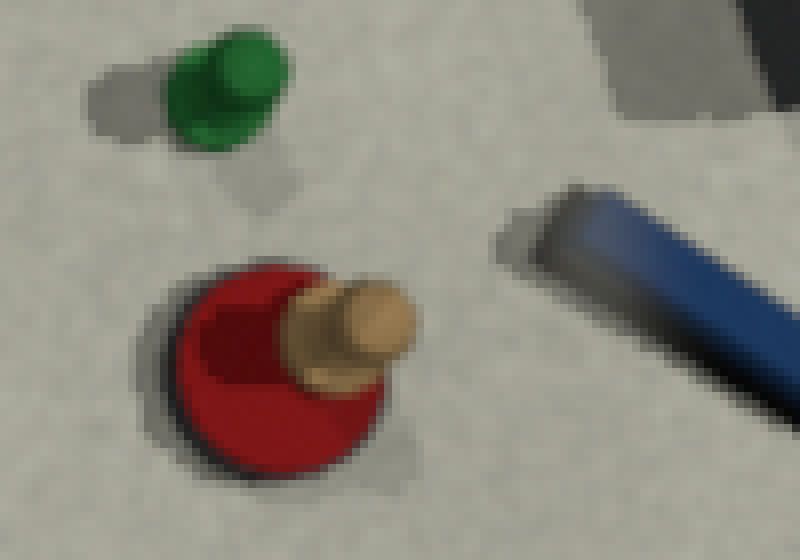

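View pics/sidez.png

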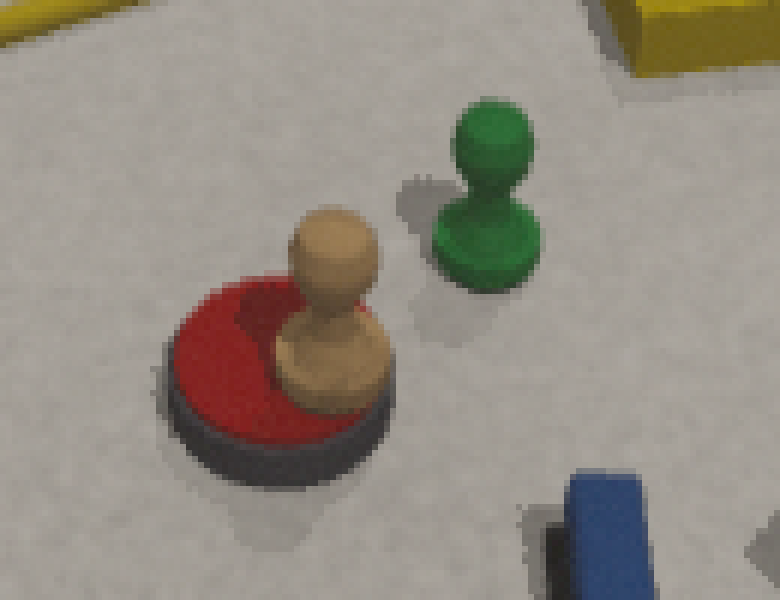

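```bash
cat > h.py <<'E'
import cv2,numpy as np
from scipy.optimize import least_squares
def ray(c,uv):
    K,R,t=[np.asarray(c[k]) for k in("camera_matrix","R","t")]
    uv=np.atleast_2d(np.asarray(uv,float)); p=np.c_[uv,np.ones(len(uv))]
    d=(np.linalg.inv(K)@p.T).T@R; return -R.T@t,d
def onplane(c,uv,z):
    o,d=ray(c,uv); return (o+d*((z-o[2])/d[:,2:]))[:,:2]
def masks(img): # rgb
    h=cv2.cvtColor(img,cv2.COLOR_RGB2HSV).astype(int); H,S,V=h[...,0],h[...,1],h[...,2]
    red=((H<6)|(H>172))&(S>150)&(V>60)
    wood=(H>9)&(H<22)&(S>70)&(S<170)&(V>60)
    return red.astype(np.uint8),wood.astype(np.uint8)
def big(m,box=None):
    if box:
        x0,x1,y0,y1=box; k=np.zeros_like(m);k[y0:y1,x0:x1]=1;m=m*k
    n,l,s,_=cv2.connectedComponentsWithStats(m)
    i=1+np.argmax(s[1:,4]); return (l==i).astype(np.uint8)
def circ(P,r=None,loss="soft_l1"):
    f=lambda v:np.hypot(P[:,0]-v[0],P[:,1]-v[1])-(r if r else v[2])
    s=least_squares(f,list(P.mean(0))+([] if r else [.03]),loss=loss,f_scale=.001)
    return s.x,f(s.x)
def pad(c,red,z=.024,r=.037):
    co=max(cv2.findContours(red,cv2.RETR_EXTERNAL,cv2.CHAIN_APPROX_NONE)[0],key=len)
    h=cv2.convexHull(co)[:,0]
    P=onplane(c,co[:,0],z)
    x,_=circ(onplane(c,h,z),r)
    for k in range(6): # keep only points on rim
        q=np.hypot(*(P-x).T)-r; x,_=circ(P[np.abs(q+.001)<.003],None if 0 else r-.0007)
    q=np.hypot(*(P-x).T); return x,P[np.abs(q-r+.001)<.003],q
E
python3 - <<'E'
from h import *
from plant import camera_model
for n,box in(("top",(310,365,200,250)),("side",(230,290,255,310))):
    c=camera_model(n); img=cv2.imread(f"pics/{n}0.png")[...,::-1].copy()
    r,w=masks(img); r=big(r,box); w=big(w,(310,365,200,250) if n=="top" else (240,290,250,305))
    x,P,q=pad(c,r); print(n,"pad",x,len(P),len(q)); print(circ(P)[0])
    ys,xs=np.nonzero(w); print("wood",xs.min(),xs.max(),ys.min(),ys.max(),w.sum())
    im=img[...,::-1].copy(); im[w>0]=(255,0,255); im[r>0]=(255,255,0)
    b=box; cv2.imwrite(f"pics/m{n}.png",cv2.resize(im[b[2]-10:b[3]+10,b[0]-10:b[1]+10],None,fx=6,fy=6,interpolation=0))
    # foot: try hull of wood
ct,cs=camera_model("top"),camera_model("side")
a,b=(347.0,219.9),(265.6,266.6)
print(onplane(ct,a,.084),onplane(cs,b,.084))
o1,d1=ray(ct,a);o2,d2=ray(cs,b);d1,d2=d1[0],d2[0]
s=np.linalg.lstsq(np.c_[d1,-d2],o2-o1,rcond=None)[0];print(o1+s[0]*d1,o2+s[1]*d2)
E
```

```text
top pad [ 0.49751705 -0.22785202] 58 80
[ 0.49712522 -0.22727919  0.03533555]
wood 335 351 215 228 189
side pad [ 0.49669489 -0.22836066] 63 91
[ 0.49580855 -0.22833176  0.03553987]
wood 256 274 260 293 480
[[ 0.5076438  -0.24919801]] [[ 0.50823179 -0.24466497]]
[ 0.50721129 -0.24812738  0.08808541] [ 0.50616234 -0.24769658  0.08786147]
```

Request:
{"fn": "drive_tool", "kwargs": {"steps": [[0.04,0,-0.045,0,0.02],[0.04,0,-0.045,0,0.02],[0.04,0,-0.045,0,0.02],[0.04,0,-0.045,0,0.02],[0.04,0,-0.045,0,0.02],[0.04,0,-0.045,0,0.02],[0.04,0,-0.045,0,0.02],[0.04,0,-0.045,0,0.02]]}}

```text
time: 1.15
position: [0.402, 0.1096, 0.2283]
eef_rot: [[0.923, 0.0, 0.385], [-0.385, 0.003, 0.923], [-0.001, -1.0, 0.003]]
ft_force: [2.4, -0.1, 0.5]
opening: 0.0198
```

```bash
python3 - <<'E'
from h import *
from plant import camera_model
c=camera_model("top")
print(onplane(c,[(371,206),(367,211),(397,229),(329,192)],.03))
E
```

```text
[[ 0.55289666 -0.3351907 ]
 [ 0.53848956 -0.32260628]
 [ 0.486114   -0.40517808]
 [ 0.59479582 -0.21561835]]
```

Request:
{"fn": "drive_tool", "kwargs": {"steps": [[0.038,0,-0.045,0,0.02],[0.038,0,-0.045,0,0.02],[0.038,0,-0.045,0,0.02],[0.038,0,-0.045,0,0.02],[0.038,0,-0.045,0,0.02],[0.038,0,-0.045,0,0.02],[0.035,0,-0.04,0,0.02],[0,0,0,0,0.02]]}}

```text
time: 2.15
position: [0.5276, -0.2976, 0.2258]
eef_rot: [[0.919, 0.002, 0.393], [-0.393, 0.002, 0.919], [0.001, -1.0, 0.003]]
ft_force: [-0.2, 0.9, -0.3]
opening: 0.0202
```

Request:
{"fn": "drive_tool", "kwargs": {"steps": [[0,0.02,0,9.5,0.02],[0,0.02,0,9.5,0.02],[0,0.02,0,9.5,0.02],[0,0.02,0,9.5,0.02],[0,0,0,0,0.02]]}}

```text
time: 2.78
position: [0.5269, -0.2928, 0.1428]
eef_rot: [[0.467, -0.0, 0.884], [-0.884, 0.007, 0.467], [-0.006, -1.0, 0.003]]
ft_force: [0.5, -0.4, -0.1]
opening: 0.0198
```

```bash
python3 - <<'E'
from h import *
from plant import camera_model,monitor,snapshot
c=camera_model("wrist"); o=monitor.get_obs(); im=snapshot("wrist")
np.savez("pics/w1.npz",im=im,**{k:np.asarray(c[k]) for k in c if k in("camera_matrix","R","t")})
print(o["position"],o["eef_rot"],o["joint_vel"],o["q"]); cv2.imwrite("pics/w1.png",im[...,::-1])
E
```

```text
[ 0.52687823 -0.29277769  0.14280976] [[ 4.67155612e-01 -2.12007944e-04  8.84175090e-01]
 [-8.84155765e-01  6.50377525e-03  4.67146962e-01]
 [-5.84951493e-03 -9.99978828e-01  2.85082706e-03]] [ 0.00230048 -0.02650865 -0.01129265 -0.01690315  0.00302542  0.0015226
  0.01084218] [ 0.48563597  0.77202925 -0.09113977  1.71514589  0.09398485  0.66149071
  0.83190185]
```

View pics/w1.png

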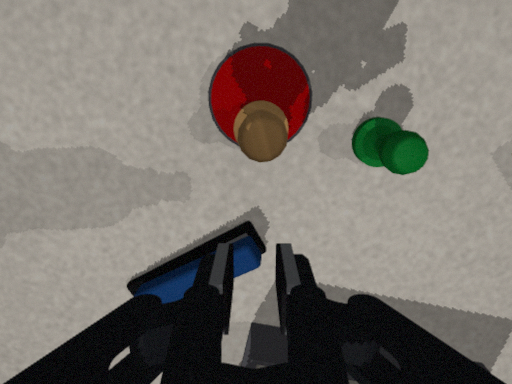

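The wrist view shows the red felt centred near (260,96), the knob at (262,134), and the fingertips at about (222,245) and (285,245). The stapler's corner is at about (265,240).

```bash
cat >> h.py <<'E'
def wristmeas(c,img,dbg=None):
    r,w=masks(img); r=big(r); n,l,s,_=cv2.connectedComponentsWithStats(w)
    rx,ry=np.nonzero(r)[1].mean(),np.nonzero(r)[0].mean()
    best=max(range(1,n),key=lambda i:s[i,4]*(abs(_[i][0]-rx)<120 and abs(_[i][1]-ry)<120)); w=(l==best).astype(np.uint8)
    x,P,q=pad(c,r); fr=circ(P)[0]
    # knob: outline points projected to z=.084 fit circle r~.0155 
    co=max(cv2.findContours(w,cv2.RETR_EXTERNAL,cv2.CHAIN_APPROX_NONE)[0],key=len)
    if dbg is not None:
        im=img[...,::-1].copy(); im[w>0]=(255,0,255); im[r>0]=(255,255,0); cv2.imwrite(dbg,im)
    return x,fr,co[:,0],w
E
python3 - <<'E'
from h import *
c=dict(np.load("pics/w1.npz")); img=c["im"]
x,fr,co,w=wristmeas(c,img,"pics/w1m.png"); print(x,fr)
im=img[30:170,190:330,::-1]; m=cv2.imread("pics/w1m.png")[30:170,190:330]
cv2.imwrite("pics/w1z.png",cv2.resize(np.hstack([im,m]),None,fx=2.8,fy=2.8,interpolation=0))
print(onplane(c,[(262.5,135)],.084),onplane(c,[(265,245),(250,222),(128,286)],.01))
E
```

```text
[ 0.49744077 -0.22648606] [ 0.49750232 -0.22658494  0.03650092]
[[ 0.50693572 -0.24361659]] [[ 0.56169236 -0.3362509 ]
 [ 0.53938649 -0.32281546]
 [ 0.46802775 -0.43312786]]
```

View pics/w1z.png

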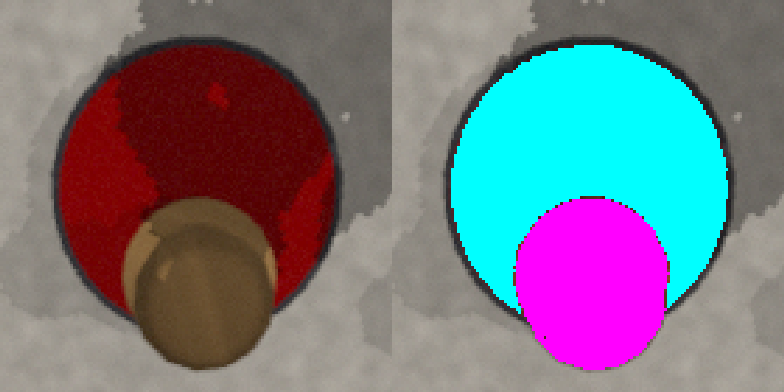

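```bash
cat >> h.py <<'E'
def stampfit(c,co,n=5,knob_low=True):
    # foot: contour points on upper part -> plane z=.038 (foot top edge), r=.020 ; knob -> z=.084
    t=np.percentile(co[:,1],[0,100]); v=co[:,1]; H=t[1]-t[0]
    F=onplane(c,co[v<t[0]+.38*H],.038); Kp=onplane(c,co[v>t[1]-.35*H],.084)
    f1,e1=circ(F,.020); f2,_=circ(F); k1,e2=circ(Kp,.0155); k2,_=circ(Kp)
    return f1,f2,k1,k2,e1.std(),e2.std()
E
python3 - <<'E'
from h import *
c=dict(np.load("pics/w1.npz")); x,fr,co,w=wristmeas(c,c["im"])
for r in stampfit(c,co): print(np.round(r,4))
E
```

```text
[ 0.5076 -0.2451]
[ 0.5073 -0.2445  0.0194]
[ 0.5066 -0.2437]
[ 0.507  -0.2445  0.0148]
0.0003
0.0003
```

Request:
{"fn": "drive_tool", "kwargs": {"steps": [[-0.009,0,0.005,0,0.02],[0,0.03,0,0,0.02],[0,0.03,0,0,0.02],[0,0.025,0,0,0.02],[0,0.015,0,0,0.02],[0,0,0,0,0.02]]}}

```text
time: 3.58
position: [0.534, -0.2783, 0.0476]
eef_rot: [[0.48, 0.014, 0.877], [-0.877, 0.006, 0.48], [0.001, -1.0, 0.015]]
ft_force: [-0.2, -0.4, -0.3]
opening: 0.0199
```

```bash
cat > look.py <<'E'
from h import *
import sys
from plant import camera_model,monitor,snapshot
n=sys.argv[1]
c=camera_model("wrist"); o=monitor.get_obs(); im=snapshot("wrist")
np.savez(f"pics/{n}.npz",im=im,**{k:np.asarray(c[k]) for k in("camera_matrix","R","t")})
cv2.imwrite(f"pics/{n}.png",im[...,::-1])
print(o["time"],np.round(o["position"],4),np.round(o["ft_force"],2))
x,fr,co,w=wristmeas(c,im,f"pics/{n}m.png"); print("pad",np.round(x,4),np.round(fr,4))
R=np.asarray(o["eef_rot"])
for r in stampfit(c,co):
    print(np.round(r,4), np.round((R.T@np.r_[np.r_[r[:2]]-x,0]),4) if np.ndim(r) else "")
print("tcp-pad in tool",np.round(R.T@np.r_[o["position"][:2]-x,0],4))
s=snapshot("side")[225:325,210:340,::-1]; cv2.imwrite(f"pics/{n}s.png",cv2.resize(s,None,fx=6,fy=6,interpolation=cv2.INTER_CUBIC))
E
python3 look.py w2
```

```text
3.575 [ 0.534  -0.2783  0.0476] [-0.17 -0.4  -0.31]
pad [ 0.4973 -0.2265] [ 0.4973 -0.2266  0.0365]
[ 0.5072 -0.2445] [0.0205 0.     0.0001]
[ 0.5068 -0.2437  0.0193] [0.0197 0.     0.0001]
[ 0.5071 -0.245 ] [ 0.0209  0.     -0.0003]
[ 0.5078 -0.2464  0.0143] [ 0.0224  0.     -0.0003]
0.0004 
0.0005 
tcp-pad in tool [0.063  0.0002 0.0074]
```

View pics/w2.png

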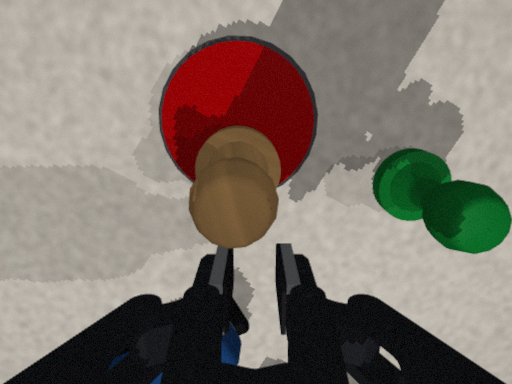

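View pics/w2s.png

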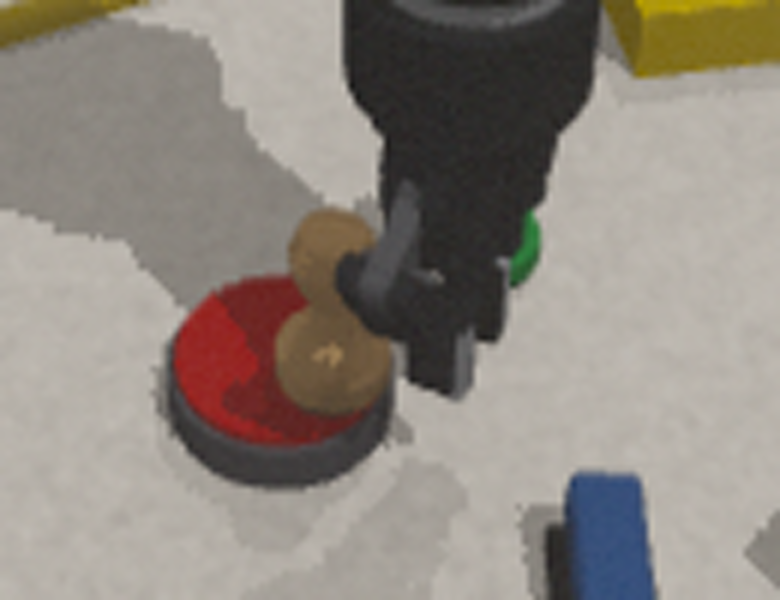

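Request:
{"fn": "drive_tool", "kwargs": {"steps": [[0,0,-0.0075,0,0.02],[0,0.012,0,0,0.02],[0,0.006,0,0,0.02],[0,0,0,0,0.02]]}}

```text
time: 4.18
position: [0.5291, -0.2837, 0.0315]
eef_rot: [[0.479, 0.019, 0.878], [-0.878, 0.003, 0.479], [0.006, -1.0, 0.018]]
ft_force: [0.2, -0.1, -0.4]
opening: 0.0199
```

```bash
python3 look.py w3
```

```text
4.175 [ 0.5291 -0.2837  0.0315] [ 0.24 -0.12 -0.36]
pad [ 0.4972 -0.2266] [ 0.4973 -0.2267  0.0365]
[ 0.5071 -0.2445] [0.0205 0.0001 0.    ]
[ 0.5067 -0.2438  0.0194] [0.0197 0.0001 0.0001]
[ 0.5076 -0.2455] [0.0216 0.0001 0.0001]
[ 0.5083 -0.2469  0.0143] [0.0231 0.0001 0.    ]
0.0004 
0.0006 
tcp-pad in tool [0.0654 0.0004 0.0006]
```

View pics/w3.png

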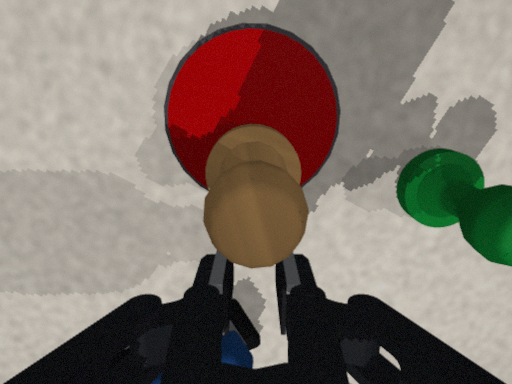

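View pics/w3s.png

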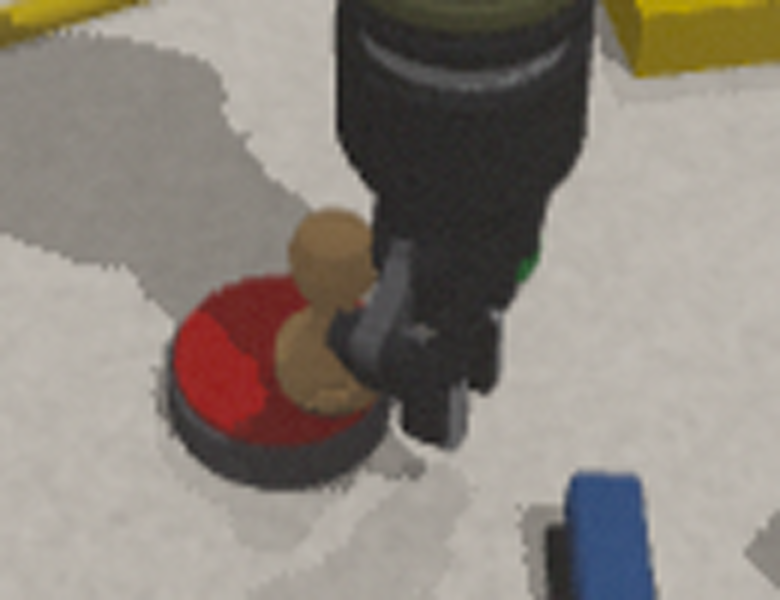

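Request:
{"fn": "drive_tool", "kwargs": {"steps": [[-0.003,0.0015,0,0,0.02],[-0.003,0,0,0,0.02],[-0.003,0,0,0,0.02],[-0.002,0,0,0,0.02],[0,0,0,0,0.02]]}}

```text
time: 4.9
position: [0.5242, -0.273, 0.0307]
eef_rot: [[0.479, 0.021, 0.877], [-0.878, 0.003, 0.48], [0.007, -1.0, 0.02]]
ft_force: [0.6, -0.5, 0.2]
opening: 0.0202
```

```bash
python3 look.py w4
```

```text
4.9 [ 0.5242 -0.273   0.0307] [ 0.64 -0.46  0.23]
pad [ 0.4972 -0.2266] [ 0.4973 -0.2267  0.0365]
[ 0.5067 -0.2439] [0.0197 0.0001 0.    ]
[ 0.5064 -0.2433  0.0194] [0.019  0.0001 0.    ]
[ 0.5083 -0.2467] [0.0229 0.0002 0.0001]
[ 0.5089 -0.2479  0.0144] [0.0243 0.0002 0.0001]
0.0004 
0.0006 
tcp-pad in tool [0.0537 0.0004 0.0015]
```

View pics/w4.png

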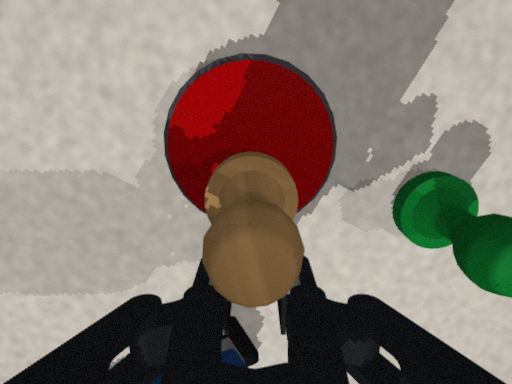

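View pics/w4s.png

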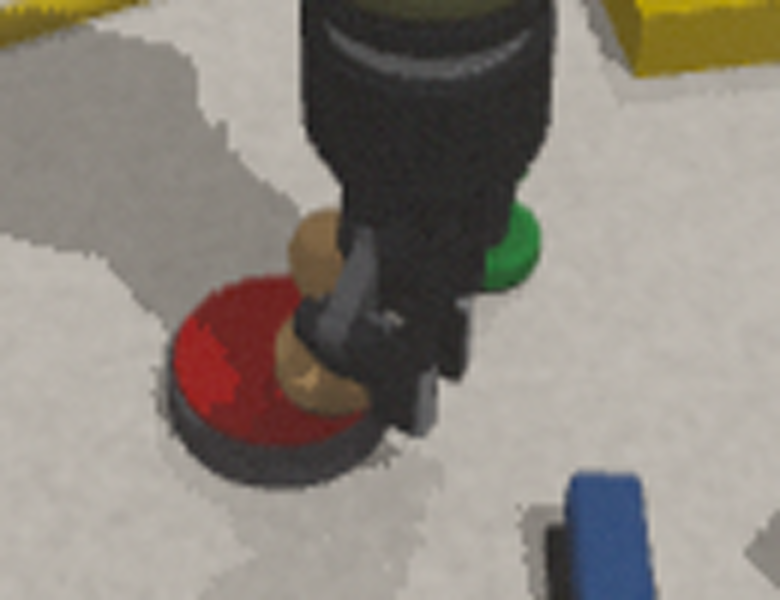

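Request:
{"fn": "drive_tool", "kwargs": {"steps": [[-0.0015,0.001,-0.0015,0,0.02],[-0.002,0,0,0,0.02],[-0.002,0,0,0,0.02],[-0.002,0,0,0,0.02],[-0.002,0,0,0,0.02],[0,0,0,0,0.02]]}}

```text
time: 5.75
position: [0.5184, -0.2658, 0.0296]
eef_rot: [[0.479, 0.022, 0.878], [-0.878, 0.002, 0.479], [0.009, -1.0, 0.02]]
ft_force: [0.2, -0.0, -0.3]
opening: 0.0204
```

```bash
python3 look.py w5
```

```text
5.75 [ 0.5184 -0.2658  0.0296] [ 0.19 -0.01 -0.26]
pad [ 0.4972 -0.2265] [ 0.4972 -0.2266  0.0365]
[ 0.5036 -0.239 ] [ 0.014   0.0001 -0.0003]
[ 0.5033 -0.2384  0.0195] [ 0.0134  0.0001 -0.0003]
[ 0.5057 -0.2424] [ 0.018   0.0002 -0.0001]
[ 0.5063 -0.2435  0.0145] [ 0.0193  0.0002 -0.0001]
0.0004 
0.0006 
tcp-pad in tool [ 0.0446  0.0004 -0.0002]
```

View pics/w5s.png

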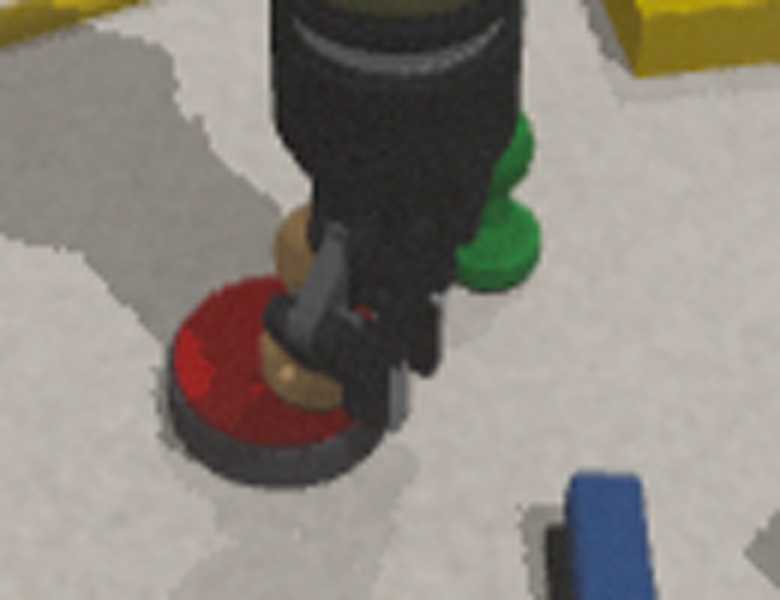

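Request:
{"fn": "drive_tool", "kwargs": {"steps": [[-0.002,-0.0005,0,0,0.02],[-0.002,0,0,0,0.02],[-0.002,0,0,0,0.02],[-0.002,0,0,0,0.02],[-0.0015,0,0,0,0.02],[0,0,0,0,0.02]]}}

```text
time: 6.6
position: [0.5136, -0.257, 0.0301]
eef_rot: [[0.479, 0.022, 0.878], [-0.878, 0.002, 0.479], [0.009, -1.0, 0.02]]
ft_force: [-0.5, -0.5, -1.2]
opening: 0.0196
```

```bash
python3 look.py w6
```

```text
6.6 [ 0.5136 -0.257   0.0301] [-0.45 -0.52 -1.16]
pad [ 0.4971 -0.2265] [ 0.4972 -0.2266  0.0365]
[ 0.4989 -0.2302] [ 0.0042  0.     -0.0003]
[ 0.4986 -0.2297  0.0195] [ 0.0036  0.     -0.0003]
[ 0.5009 -0.2336] [ 0.0081  0.0001 -0.0001]
[ 0.5015 -0.2347  0.0144] [ 0.0094  0.0001 -0.0001]
0.0004 
0.0006 
tcp-pad in tool [ 0.0347  0.0003 -0.0001]
```

View pics/w6.png

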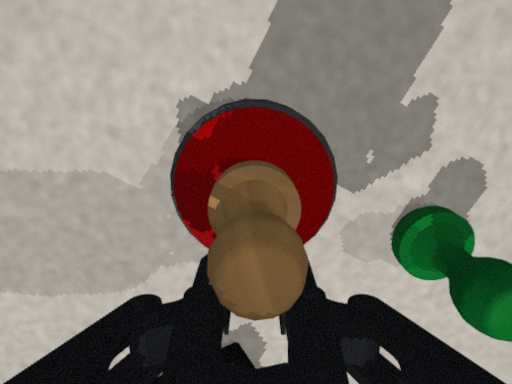

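Request:
{"fn": "drive_tool", "kwargs": {"steps": [[-0.002,0,0,0,0.02],[-0.0015,0,0,0,0.02],[-0.001,0,0,0,0.02],[0,0,0,0,0.02]]}}

```text
time: 7.2
position: [0.5116, -0.2532, 0.0301]
eef_rot: [[0.478, 0.022, 0.878], [-0.878, 0.002, 0.478], [0.009, -1.0, 0.02]]
ft_force: [0.2, -0.1, 0.0]
opening: 0.0197
```

```bash
python3 look.py w7
```

```text
7.2 [ 0.5116 -0.2532  0.0301] [ 0.23 -0.1   0.  ]
pad [ 0.4971 -0.2264] [ 0.4972 -0.2265  0.0365]
[ 0.4968 -0.2264] [-0.0001 -0.     -0.0003]
[ 0.4965 -0.2259  0.0195] [-0.0007 -0.     -0.0003]
[ 0.4989 -0.2298] [ 0.0039  0.     -0.    ]
[ 0.4995 -0.2309  0.0144] [ 0.0051  0.     -0.0001]
0.0004 
0.0006 
tcp-pad in tool [ 0.0304  0.0003 -0.0001]
```

Request:
{"fn": "drive_tool", "kwargs": {"steps": [[0.004,0,0,0,0.02],[0.006,0,0,0,0.02],[0.01,0,0,0,0.02],[0.01,0,0,0,0.02],[0,-0.03,0,0,0.02],[0,-0.04,0,0,0.02],[0,-0.04,0,0,0.02],[0,0,0,0,0.02]]}}

```text
time: 8.3
position: [0.5254, -0.2853, 0.1431]
eef_rot: [[0.476, 0.023, 0.879], [-0.88, 0.0, 0.476], [0.011, -1.0, 0.02]]
ft_force: [-0.1, 1.1, -1.5]
opening: 0.0201
```

```bash
python3 look.py w8; python3 - <<'E'
import cv2,numpy as np
from plant import snapshot
cv2.imwrite("pics/top8.png",snapshot("top")[...,::-1]); cv2.imwrite("pics/side8.png",snapshot("side")[...,::-1])
E
```

```text
8.3 [ 0.5254 -0.2853  0.1431] [-0.15  1.15 -1.53]
pad [ 0.4974 -0.2266] [ 0.4974 -0.2266  0.0365]
[ 0.498  -0.2279] [ 0.0014  0.     -0.0001]
[ 0.4976 -0.2273  0.0194] [ 0.0007  0.     -0.0001]
[ 0.4966 -0.2265] [-0.0005 -0.     -0.0006]
[ 0.4968 -0.2267  0.0153] [-0.0002 -0.     -0.0006]
0.0003 
0.0003 
tcp-pad in tool [ 0.065   0.0006 -0.0033]
```

View pics/w8.png

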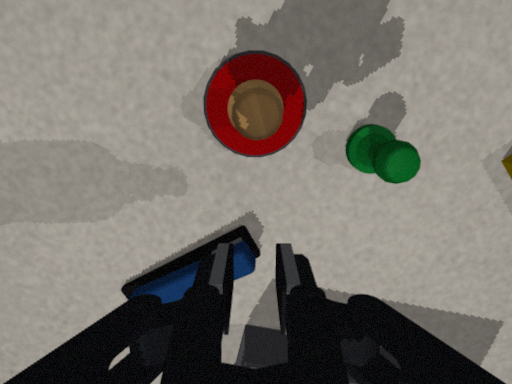

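View pics/side8.png

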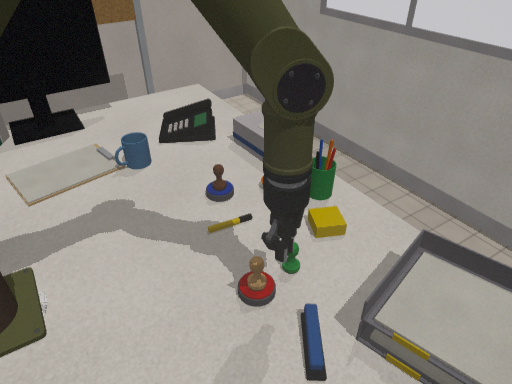

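The wrist view shows the stamp at (256,108) within the felt centred at (256,104). The foot and knob fits put it about 1 mm or less from the pad's centre, upright, and the pad hasn't moved. The side view shows the hand clear and the other objects in their original places. I'll hand the job in.

```bash
python3 -c "
from plant import workorder
print(workorder.finish_job())"
```

```text
the job is handed in; nothing more can be done
None
```

The light-wood stamp now stands upright in the middle of the red pad, and the job is handed in at about 8.5 s on the robot's clock.

I set the fingers 20 mm apart and lowered them behind the stamp. I then pushed it about 20 mm across the felt with the outer sides of both fingertips, low on the foot, in 1–2 mm steps. I backed the hand off and raised it clear before the final look.

- **Stamp position:** in the final wrist picture the stamp's foot is 0.7–1.4 mm from the pad's centre, depending on the fit, and the knob about 0.6–0.8 mm. Both are within the 5 mm allowed.
- **Upright:** the foot and knob agree to about 2 mm, so the stamp stands upright within what I could measure.
- **Pad:** the red pad measures within about 0.3 mm of its position in the first wrist picture.
- **Other objects:** I checked these by eye in the side picture and saw no change. The dish was partly hidden behind the arm in that view.
- **Disagreements:** during the close-up pushing, the knob fit read about 2–4 mm farther out than the foot fit because of the steep viewing angle. I relied on the foot fit there, and the two agreed again once the hand was raised. The first estimate from the top and side cameras put the stamp about 2–4 mm away from the wrist camera's measurement, so I used the wrist camera.
- **Push force:** wrist force readings between pushes stayed around 1 N. I had no direct measurement of the force on the stamp itself.

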